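# Clear the mat and present the argan nut on its tray

### The job

Clear the round straw mat: take the small grey cracking stone off it and lay it gently (do not drop it) in the open drawer of the little chest. Then pick up the wooden sample tray by its upright handle, without letting the loose argan nut roll out of its ringed pocket, and finish while still holding the tray level and still, centred over the mat and about 10 cm above it, for the customer to look at. Leave everything else on the table where it stands.

Things in the scene. Friction and masses are not known exactly. Their poses are not given: they have to be found in the camera images.
- stone: the cracking stone: a rounded grey stone bar 80 mm long (its x), 38 mm wide (its y), 42 mm tall, about 0.3 kg, lying on the mat; origin at the centre of its underside, z up; gripped across its width
- stone_center (a point): centre of the cracking stone, 21 mm above its underside
- mat: round flat straw mat, 180 mm across, 6 mm thick, fixed to the table; origin at the centre of its underside, on the table
- chest_drawer (a joint): how far the drawer stands out, m: 0 shut, 0.165 fully out; starts 0.13 to 0.16. It slides with about 1 N of friction, so it moves if pushed
- chest_mouth (a point): middle of the top front edge of the carcass of a low dark wooden chest with one drawer that stands open. The chest is fixed, 240 mm deep, 260 mm wide, 90 mm tall; this point is 90 mm above the table; its x points straight into the chest, y along its front, z up. The drawer slides out along -x (towards the robot), and the drawer space on the -x side of this edge is open from above
- drawer_floor (a point): on the drawer's inner floor, at the middle of its edge with the front panel, 22 mm above the table, moves with the drawer; axes as chest_mouth's. The inside measures 195 mm in x (0 to +195 mm from this point), 218 mm in y (-109 to +109); side walls rise 46 mm above the floor, the front panel, 15 mm thick rises 56 mm above it, with a brass bar handle 35 mm further out
- tray: light wooden sample tray, 190 mm long (its x), 100 mm wide (its y), 13 mm high edge, about 0.25 kg, loose on the table; origin at the centre of its underside, z up. In its middle stands a flat wooden handle, 14 mm thick in x, 40 mm wide in y, top 82 mm above the underside; grip it across the 14 mm. It balances at the handle
- tray_grip (a point): a good grip point on the tray's handle, 64 mm above the tray's underside, on its centre
- pocket (a point): resting place of the nut's centre in the middle of the ringed pocket on the tray's +x end, 53 mm from the tray's centre and 22 mm above its underside; the pocket is a dark wooden ring, 56 mm inside, 66 mm outside, its rim only 4 mm above the tray's floor; the tray's floor is 8 mm above its underside
- nut_center (a point): centre of the argan nut: a brown ball of 28 mm diameter, 14 g, rolling loose in the pocket
- bowl: bystander, leave alone: small terracotta bowl, rim 80 mm across, 40 mm tall; origin at the centre of its underside
- jar: bystander, leave alone: low amber glass jar with a metal lid, 48 mm across, 50 mm tall; origin at the centre of its underside
- bottle_a: bystander, leave alone: amber oil bottle, 40 mm across, 120 mm tall; origin at the centre of its underside
- bottle_b: bystander, leave alone: amber oil bottle, 48 mm across, 140 mm tall; origin at the centre of its underside
- slab: bystander, leave alone: large flat grey anvil stone, 130 x 90 x 45 mm, not on the mat; origin at the centre of its underside
- spoon: bystander, leave alone: wooden spoon lying down, about 0.2 m long; origin at the centre of its underside
- nutbasket: bystander, leave alone: small straw basket full of nuts, 84 mm across, 55 mm tall; origin at the centre of its underside

How it is judged (in metres and radians):
On the way, in this order (a step that is already met when the one before it is completed fails the run):
1. the cracking stone lies at rest in the drawer, let go (x of stone_center in the frame of drawer_floor between 0.0125 and 0.1825 m and y of stone_center in the frame of drawer_floor between -0.1 and 0.1 m and z of stone_center in the frame of drawer_floor between 0 and 0.045 m and contact force between stone and the arm below 0.1 N and contact force between stone and the fingers below 0.1 N and linear speed of stone below 0.03 m/s), for 0.3 s.
2. the tray has been lifted by the gripper clear of the table (height (world z) of tray above 0.05 m and contact force between tray and the fingers above 1 N), for 0.2 s.
At the end, for the whole second after the job is handed in: Tray held by the gripper alone: underside 70-150 mm above the table, centre within 45 mm of the mat's in plan, tilt under 0.12 rad, under 0.03 m/s and 0.2 rad/s; nut within 24 mm of the pocket's middle; stone at rest in the drawer, untouched (all of step 1 and contact force between tray and the fingers above 1 N and height (world z) of tray between 0.07 and 0.15 m and horizontal distance between tray and mat below 0.045 m and angle between tray's own z axis and vertical below 0.12 rad and linear speed of tray below 0.03 m/s and angular speed of tray below 0.2 rad/s and distance between nut_center and pocket below 0.024 m and contact force between tray and mat below 0.05 N and contact force between tray and stone below 0.05 N and contact force between tray and bowl below 0.05 N and contact force between tray and jar below 0.05 N and contact force between tray and bottle_a below 0.05 N and contact force between tray and bottle_b below 0.05 N and contact force between tray and slab below 0.05 N and contact force between tray and spoon below 0.05 N and contact force between tray and nutbasket below 0.05 N); the arm keeps its last pose, push and grip.
It fails at once if the nut left its pocket (more than 32 mm from the pocket's middle) (distance between nut_center and pocket above 0.032 m).
It fails at once if the cracking stone was dropped or thrown (falling free at more than 0.7 m/s) (contact force between stone and anything else below 0.001 N and linear speed of stone above 0.7 m/s).
It fails at once if a bystander was moved by more than 40 mm (distance of any of bowl, jar, bottle_a, bottle_b, slab, spoon, nutbasket from where it was at the start of the episode above 0.04 m).
It also fails if it takes over 72 s, if anything falls off the work surface, if the arm or the gripper's body presses on something with over 40 N, if the wrist force passes 120 N, or if a joint passes its speed limit or range.

### The arm

A 6-joint arm with a two-finger parallel gripper is mounted at the origin on the work surface. World frame = base frame: x ahead of the robot, y to its left, z up, the work surface at z = 0. Lengths are in mm, angles in rad, forces in N, time in s.
With the tool pointing down it reaches from about 225 to 875 mm from the base axis. Payload 3.4 kg.
Tool frame: the origin (TCP) lies where the fingers leave the gripper's body, on its centre line; the fingertips stand 73 mm ahead of it and the grasp point (between the pads) lies 54 mm ahead of it; z points along the fingers, y is the line along which they close (so a half turn about z gives the same grasp; the last joint's range is limited). The gripper opens to 85 mm and grips with 20 to 120 N. Pads are 22 mm wide; open, the fingers measure 114 mm over their backs; the gripper's body (76 mm by 85 mm) begins 54 mm behind the grasp point. The pads swing forward as they close: fully open they stand 13 mm farther back than shut.
Start: joints at [-1.343, 0.276, 1.505, -0, 1.361, -0.121], TCP at [196.517, -540.404, 303.928] pointing down, gripper open.
Joint ranges: [-2.89, 2.89], [-0.75, 2.08], [0.22, 2.7], [-1.18, 4.32], [0.11, 2.71], [-2.7, 2.7]. Speed limits (rad/s): [2.57, 2.57, 3.14, 3.14, 3.14, 3.14].

### API

Orientations are given as a unit quaternion [x, y, z, w].
In Python, from workcell import robot, sense, optics, job gives the robot as it stands. The module is installed in compiled form; this text tells all that it offers. Calls block until the motion is done:
- robot.goto(position, orientation): joint-space move of the TCP to a pose.
- robot.line_to(position, max_speed=150, frame=None): straight line of the TCP; frame=None keeps the orientation; max_speed is the mean speed in mm/s.
- robot.move_joints(angles): joint-space move.
- robot.gripper_to(opening, effort=None): finger opening in mm; effort is the grip in N (None keeps the last); returns when the fingers have stopped.
- robot.dwell(seconds).
- robot.ik(position, orientation): joint angles nearest the present ones, or None.
- sense(): the state.
- optics.snapshot(name): name is "scene" or "top" or "wrist"; returns a dict with "color" (420x560x3 uint8, red, green, blue), "depth" (420x560 float32, mm along the optical axis (not along the pixel's ray), 0 where there is no reading), "fx", "fy", "cx", "cy" (pixels), "k1" (the pictures are not rectified: a ray, as slopes to the right and down, at radius r is drawn at 1 + k1 r^2 times it, then the intrinsics apply), "position" and "rotation" of the camera in the world. Camera axes: x right, y down, z forward; pixel columns grow to the right and rows downward; lengths in mm; the calibration is good to about 2 mm. A picture is of the moment at which its call begins.
A pose or a line that the arm cannot do raises robot.Unreachable and nothing moves.
- job.close_job(): hands the job in; it is judged then, once.
The state is a dict: "clock": time; "joint_pos": joint angles; "joint_vel": joint speeds; "tau": joint torques, N m; "eef_pos": TCP position; "ee_rot": TCP orientation; "force": force on the tool from outside, world axes, zero at the start; "torque": the same for the moment, N m; "finger_gap": finger opening in mm; "grasp_force": force on a finger pad.
Only numpy, scipy, OpenCV 4.12 (cv2) and the standard library are available. Lean on these libraries where they do the work, as an engineer would, in place of code of your own. Each camera call takes 0.05 s, during which the arm holds its last target. There are 200 camera calls.

## Working session

There is one attempt and no reset: what is moved stays moved. The work goes in short steps, each a Python script; the robot and the scene stay as the last script left them, time stands still between calls to the robot, and variables do not carry over. Pictures are saved under pics/ and viewed, at most 10 in all, crops included, and the job is handed in when it is done.

```bash
mkdir -p pics
cat > h.py <<'E'
import numpy as np, cv2
from workcell import robot, sense, optics, job
def snap(n,f=None):
    s=optics.snapshot(n)
    if f: cv2.imwrite('pics/'+f,s['color'][:,:,::-1])
    return s
def cloud(s):
    h,w=s['depth'].shape
    K=np.array([[s['fx'],0,s['cx']],[0,s['fy'],s['cy']],[0,0,1.]])
    g=np.stack(np.meshgrid(np.arange(w),np.arange(h)),-1).reshape(-1,1,2).astype(np.float64)
    n=cv2.undistortPoints(g,K,np.array([s['k1'],0,0,0,0.])).reshape(h,w,2)
    r=np.dstack([n,np.ones((h,w))])
    R=np.array(s['rotation'])
    if R.size==4:
        from scipy.spatial.transform import Rotation; R=Rotation.from_quat(R).as_matrix()
    rays=r@R.T
    return rays, rays*s['depth'][...,None]+np.array(s['position'])
def plane(s,rays,u,v,z):
    d=rays[int(v),int(u)]; p=np.array(s['position']); return p+d*(z-p[2])/d[2]
E
python3 - <<'E'
from h import *
for n in ('top','scene'):
    s=snap(n,n+'0.png'); print(n,s['fx'],s['k1'],s['position'],s['rotation'])
    r,P=cloud(s); np.savez(n+'0.npz',P=P,r=r,c=s['color'])
print(sense())
E
```

```text
top 462.9019280720239 -0.13633959932492407 [ 450.76915313   -7.77567376 1367.90307026] [-0.70445957  0.70915837 -0.02274225  0.01771761]
scene 525.4847310007551 -0.07696932097577269 [ 925.85821338 -738.99484426  944.18298257] [ 0.90137513  0.22106992 -0.09663388 -0.35960097]
{'clock': 0.1, 'joint_pos': array([-1.34298816e+00,  2.76523945e-01,  1.50601067e+00,  1.14165593e-05,
        1.36071937e+00, -1.20979331e-01]), 'joint_vel': array([-0.00188165, -0.00098251, -0.0041437 ,  0.00092733,  0.00135563,
       -0.00100437]), 'tau': array([ 1.01303693e-03, -4.17698479e+01, -2.46403706e+01, -6.64353274e-05,
        5.79381813e-03,  1.48137809e-05]), 'eef_pos': array([ 196.43847309, -540.02139779,  303.12892598]), 'ee_rot': array([ 9.84831779e-01,  1.73509878e-01, -3.87746195e-05, -8.29779388e-04]), 'force': array([ 0.49743836, -0.45485745, -0.53292575]), 'torque': array([0.055003  , 0.03736328, 0.03410125]), 'grasp_force': 0.0, 'finger_gap': 85.29618464330927}
```

View pics/top0.png

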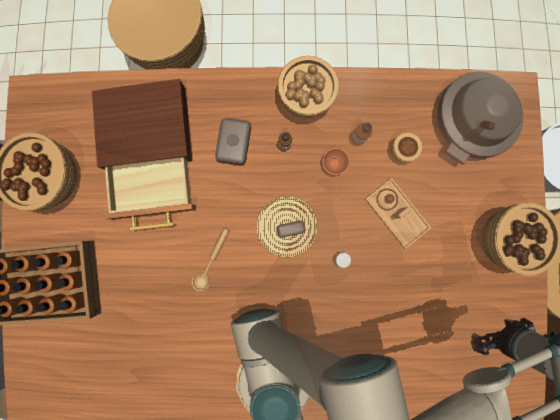

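View pics/scene0.png

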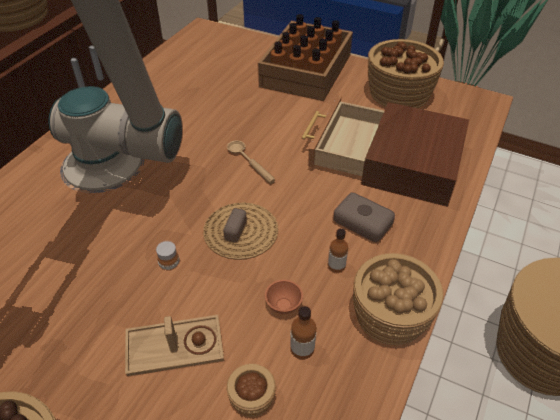

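The top view shows the mat at (287,227) with the stone at (290,229), and the tray at (398,212) with its ring and nut at (388,198). The drawer interior is around (148,185) and the chest front edge is at row 160. The scene view agrees, with the arm clear of everything.

Run:
```python
import numpy as np, cv2
d=np.load('top0.npz');P=d['P'];c=d['c']
Z=P[...,2]
def rect(m,n):
    q=P[m][:,:2].astype(np.float32); r=cv2.minAreaRect(q); print(n,m.sum(),'rect',np.round(r[0],1),np.round(r[1],1),round(r[2],1),'mean',q.mean(0).round(1),'z',np.percentile(P[m][:,2],[5,50,95]).round(1)); return cv2.boxPoints(r)
def box(u0,u1,v0,v1):
    m=np.zeros(Z.shape,bool); m[v0:v1,u0:u1]=1; return m
print('table z',np.median(Z[box(200,260,250,300)]),np.median(Z[box(400,480,180,190)]))
b=box(250,325,192,262)
rect(b&(Z>28),'stone')
hsv=cv2.cvtColor(c,cv2.COLOR_RGB2HSV)
rect(b&(Z>3),'mat')
t=box(360,435,175,252)
print(rect(t&(Z>5)&(Z<30),'tray').round(0)); rect(t&(Z>60),'handle')
nut=box(376,400,186,210); rect(nut&(Z>24),'nut')
print(rect(box(85,195,75,172)&(Z>80),'chest').round(0))
rect(box(105,190,155,210)&(Z>10)&(Z<30),'floor')
print(rect(box(100,195,195,216)&(Z>65),'front').round(0))
for n,bb,z in (('jar',box(330,357,245,272),40),('bowl',box(318,350,147,178),25),('bottle',box(272,300,128,155),80),('slab',box(212,255,112,170),30),('spoon',box(190,232,225,295),6),('basket',box(388,425,132,166),30),('b2',box(350,376,118,146),90)):
    rect(bb&(Z>z),n)
```

```text
table z 0.7276583438192574 0.6174246774896801
stone 374 rect [453.7 -48.6] [37.7 81.4] 11.0 mean [453.7 -46.7] z [  39.5   47.4 1367.9]
mat 3036 rect [460.9 -39.4] [219.  203.6] 89.6 mean [459.7 -38.9] z [ 3.4  6.9 48.2]
tray 2008 rect [ 498.8 -368.1] [225.2 228.1] 89.3 mean [ 497.4 -367.6] z [ 5.3  9.3 16.3]
[[ 383. -479.]
 [ 611. -482.]
 [ 614. -257.]
 [ 386. -254.]]
handle 112 rect [ 468.6 -199.5] [ 28.  384.2] 9.5 mean [ 488.8 -302.9] z [  63.4   82.5 1367.9]
nut 69 rect [ 539.7 -339.5] [24.7 25.4] 43.1 mean [ 540.2 -338.5] z [27.1 32.7 37.7]
chest 7034 rect [705.6 240.5] [638.3 314.6] 70.5 mean [753.5 379.2] z [85.3 89.8 94.2]
[[ 451.   -8.]
 [ 747. -113.]
 [ 960.  489.]
 [ 664.  594.]]
floor 3214 rect [590.9 358.7] [135.4 238. ] 6.2 mean [589.1 368.2] z [17.4 22.1 26.9]
front 636 rect [511.1 233.6] [491.8  76.6] 84.8 mean [511.1 347.1] z [66.5 75.8 81.4]
[[451.  -8.]
 [527. -15.]
 [571. 475.]
 [495. 482.]]
jar 185 rect [ 410.4 -116.9] [228.9  41.9] 59.3 mean [ 364.6 -194.3] z [45.9 50.6 55. ]
bowl 233 rect [ 570.6 -101.5] [ 76.  301.8] 44.7 mean [ 646.5 -178.7] z [26.5 37.9 45.3]
bottle 105 rect [586.1 -13.4] [ 33.4 268.9] 80.5 mean [699.8 -32.6] z [ 80.8  93.6 124.1]
slab 1336 rect [609.6  93.8] [356.7 121.7] 13.8 mean [708.2 117. ] z [35.4 44.1 49. ]
spoon 470 rect [359.3 123.6] [247.3 203.3] 85.4 mean [366.1 179.6] z [ 6.5 14.4 23. ]
basket 720 rect [ 566.3 -230. ] [ 86.2 493.5] 37.4 mean [ 686.1 -385.7] z [45.8 55.6 63.4]
b2 175 rect [ 602.6 -129.1] [ 41.9 386.5] 45.2 mean [ 718.7 -245.9] z [ 92.2 103.7 143.2]
```

Run:
```python
import numpy as np, cv2
d=np.load('top0.npz');P=d['P'];c=d['c']
Z=P[...,2].copy(); Z[Z>300]=-99
def rect(u0,u1,v0,v1,lo,hi,n):
    m=np.zeros(Z.shape,np.uint8); m[v0:v1,u0:u1]=1; m&=((Z>lo)&(Z<hi)).astype(np.uint8)
    m=cv2.morphologyEx(m,cv2.MORPH_CLOSE,np.ones((3,3)))
    k,l,s,_=cv2.connectedComponentsWithStats(m,connectivity=4); i=1+np.argmax(s[1:,4]); m=(l==i)&(Z>lo-5)
    q=P[m][:,:2].astype(np.float32); r=cv2.minAreaRect(q)
    e,V=np.linalg.eigh(np.cov(q.T)); 
    print(n,'c',np.round(r[0],1),'size',np.round(r[1],1),'rectang',round(r[2],1),'mean',q.mean(0).round(1),'pca',np.degrees(np.arctan2(V[1,1],V[0,1])).round(1),'z',np.median(P[m][:,2]).round(1),'corners',cv2.boxPoints(r).round(0).tolist())
rect(250,325,192,262,28,60,'stone')
rect(250,325,192,262,4,60,'mat')
rect(360,435,175,252,6.5,30,'tray')
rect(385,425,190,235,55,100,'handle')
rect(376,400,186,210,22,45,'nut')
rect(85,195,75,172,75,100,'chest')
rect(105,190,155,210,10,35,'floor')
rect(100,195,195,216,65,95,'front')
rect(330,357,245,272,35,80,'jar')
rect(318,350,147,178,20,70,'bowl')
rect(190,232,225,295,8,50,'spoon')
```

```text
stone c [453.9 -49.6] size [37.7 79.5] rectang 11.0 mean [453.8 -49. ] pca 101.4 z 47.2 corners [[428.0, -14.0], [443.0, -92.0], [480.0, -85.0], [465.0, -7.0]]
mat c [456.6 -30.5] size [200.3 194.4] rectang 89.4 mean [461.3 -37.4] pca -150.7 z 6.8 corners [[358.0, -130.0], [553.0, -132.0], [555.0, 69.0], [360.0, 71.0]]
tray c [ 498.1 -369.2] size [205.4 115.3] rectang 41.1 mean [ 497.4 -368. ] pca -141.9 z 9.3 corners [[383.0, -393.0], [459.0, -480.0], [613.0, -345.0], [538.0, -258.0]]
handle c [ 497.3 -368.7] size [14.7 41.6] rectang 36.4 mean [ 497.  -366.9] pca 127.0 z 81.0 corners [[479.0, -356.0], [504.0, -390.0], [516.0, -381.0], [491.0, -348.0]]
nut c [ 540.1 -338.8] size [26.3 25. ] rectang 38.6 mean [ 540.3 -338.1] pca 55.2 z 32.4 corners [[522.0, -337.0], [538.0, -357.0], [558.0, -340.0], [543.0, -321.0]]
chest c [756.9 383.6] size [229.6 263.9] rectang 6.1 mean [755.2 380.9] pca 96.8 z 89.8 corners [[629.0, 503.0], [657.0, 240.0], [885.0, 265.0], [857.0, 527.0]]
floor c [589.5 370.6] size [135.4 214. ] rectang 6.2 mean [588.5 370.6] pca 96.7 z 22.1 corners [[511.0, 470.0], [534.0, 257.0], [668.0, 272.0], [645.0, 484.0]]
front c [523.1 354.3] size [248.2  58. ] rectang 89.7 mean [511.9 351.4] pca 93.2 z 75.4 corners [[493.0, 230.0], [551.0, 230.0], [553.0, 478.0], [495.0, 479.0]]
jar c [ 363.6 -197.4] size [41.7 40. ] rectang 88.6 mean [ 363.2 -197.1] pca 59.3 z 50.4 corners [[343.0, -218.0], [383.0, -219.0], [384.0, -177.0], [344.0, -176.0]]
bowl c [ 648.9 -182.1] size [76.4 77.5] rectang 89.8 mean [ 652.5 -184.4] pca 47.1 z 33.0 corners [[610.0, -220.0], [688.0, -220.0], [688.0, -144.0], [610.0, -144.0]]
spoon c [366.4 178.7] size [ 48.7 201.2] rectang 61.2 mean [366.1 183.1] pca 153.2 z 15.2 corners [[267.0, 206.0], [443.0, 109.0], [466.0, 152.0], [290.0, 249.0]]
```

```bash
cat >> h.py <<'E'
from scipy.spatial.transform import Rotation as Ro
def q(deg):
    a=np.radians(deg); y=np.array([np.cos(a),np.sin(a),0]); z=np.array([0,0,-1.])
    return Ro.from_matrix(np.c_[np.cross(y,z),y,z]).as_quat()
def st(): 
    s=sense(); print(round(s['clock'],2),s['eef_pos'].round(1),'gap',round(s['finger_gap'],1),'gf',round(s['grasp_force'],1),'F',s['force'].round(1),'j',s['joint_pos'].round(2))
E
python3 - <<'E'
from h import *
for n,p,a in (('stone',[454,-49.5,200],11.2),('drawer',[585,370,200],96.3),('drawer2',[585,370,200],6.3),('tray',[497.5,-368,200],38.3),('mat',[461,-37,223],38.3)):
    for k in (0,180):
        j=robot.ik(p,q(a+k)); print(n,a+k,None if j is None else np.round(j,2))
robot.goto([454,-49.5,220],q(11.2+180) if robot.ik([454,-49.5,220],q(11.2)) is None else q(11.2)); st()
s=snap('wrist','w1.png'); r,P=cloud(s); Z=P[...,2]
near=np.hypot(P[...,0]-454,P[...,1]+49)<60
m=near&(Z>30)&(Z<60); rr=cv2.minAreaRect(P[m][:,:2].astype(np.float32)); print(m.sum(),rr)
top=snap('top'); print(np.asarray(s['position']))
E
```

```text
stone 11.2 [-0.26  0.19  1.91 -0.    1.05 -0.46]
stone 191.2 [-0.26  0.19  1.91 -0.    1.05  2.68]
drawer 96.3 [ 0.46  0.51  1.39 -0.    1.24 -1.22]
drawer 276.3 [ 0.46  0.51  1.39 -0.    1.24  1.92]
drawer2 6.3 [ 0.46  0.51  1.39 -0.    1.24  0.35]
drawer2 186.3 None
tray 38.3 [-0.75  0.41  1.57 -0.    1.16 -1.42]
tray 218.3 [-0.75  0.41  1.57 -0.    1.16  1.72]
mat 38.3 [-0.23  0.17  1.86 -0.    1.11 -0.9 ]
mat 218.3 [-0.23  0.17  1.86 -0.    1.11  2.24]
2.12 [454.3 -50.3 220.2] gap 85.5 gf 0.0 F [0.3 0.  0.7] j [-0.26  0.17  1.88 -0.    1.1  -0.46]
5531 ((456.2498474121094, -49.779327392578125), (37.92292404174805, 77.66735076904297), 12.387969017028809)
[440.41902825  22.81903539 290.35798938]
```

View pics/w1.png

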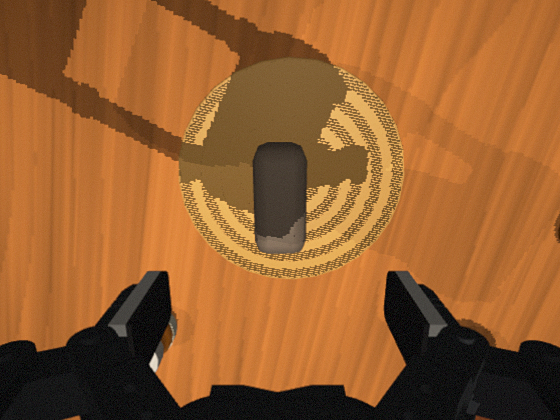

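The wrist view shows the stone at (280,198), centred between the fingers, and the mat circle centred at about (291,168). Its depth measurement agrees with the top view to 2 mm, so I'm picking it up.

Run:
```python
from h import *
s=snap('wrist'); r,P=cloud(s); print('mat',[plane(s,r,u,v,6).round(1).tolist() for u,v in ((291,168),(178,168),(404,168),(291,58),(291,279))])
robot.gripper_to(85,40)
robot.line_to([455,-49.7,85],120); st()
robot.gripper_to(30,40); st()
robot.line_to([455,-49.7,230],100); st()
robot.goto([585,370,230],q(96.3)); st()
s=snap('top','t2.png'); s=snap('wrist','w2.png'); r,P=cloud(s); np.savez('w2.npz',P=P,r=r)
```

```text
mat [[461.8, -31.8, 6.0], [374.6, -49.0, 6.0], [548.9, -14.6, 6.0], [445.3, 46.9, 6.0], [481.8, -127.2, 6.0]]
3.76 [455.5 -49.8  85.5] gap 84.9 gf 0.0 F [ 0.4 -0.5  0. ] j [-0.26  0.35  2.06  0.    0.74 -0.46]
4.26 [455.3 -49.8  85.5] gap 37.7 gf 41.0 F [-1.1  1.2  5. ] j [-0.26  0.35  2.06  0.    0.74 -0.46]
5.86 [454.6 -49.6 229.4] gap 37.7 gf 40.4 F [-0.4  1.2 -2.5] j [-0.26  0.16  1.86 -0.    1.12 -0.46]
7.47 [585.3 368.6 230.1] gap 37.4 gf 40.3 F [-0.3 -1.  -1.7] j [ 0.46  0.49  1.34 -0.    1.3  -1.22]
```

View pics/w2.png

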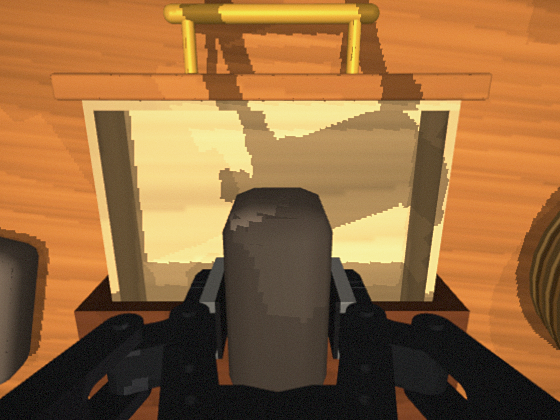

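The stone is held. The drawer's front panel has its inner top edge at row 100 (col 270), and the chest's top front edge is at row 305 (cols 110 to 440). I'll cast those rays to centre the stone between them.

Run:
```python
from h import *
s=snap('wrist'); r,P=cloud(s); pl=lambda u,v,z:plane(s,r,u,v,z)
for n,u,v,z in (('panelL',100,100,78),('panelR',450,100,78),('mouthL',90,311,90),('mouthR',455,311,90),('mouthLb',110,278,90),('wallL',95,112,68),('wallR',448,112,68)): print(n,pl(u,v,z).round(0),'depth pt',P[v,u].round(0))
for v in range(90,130,4): print(v,P[v,170].round(0))
for v in range(280,315,4): print(v,P[v,100].round(0),P[v,130].round(0))
```

```text
panelL [527. 257.  78.] depth pt [527. 256.  76.]
panelR [505. 459.  78.] depth pt [504. 460.  75.]
mouthL [661. 252.  90.] depth pt [661. 251.  90.]
mouthR [635. 490.  90.] depth pt [635. 490.  89.]
mouthLb [635. 265.  90.] depth pt [648. 256.  69.]
wallL [535. 249.  68.] depth pt [535. 249.  67.]
wallR [511. 464.  68.] depth pt [511. 465.  66.]
90 [517. 297.  78.]
94 [519. 297.  78.]
98 [521. 297.  77.]
102 [524. 295.  68.]
106 [526. 295.  69.]
110 [529. 295.  68.]
114 [535. 282.  22.]
118 [538. 282.  23.]
122 [541. 282.  23.]
126 [544. 282.  21.]
280 [692. 215.  -1.] [660. 262.  49.]
284 [662. 242.  54.] [664. 261.  48.]
288 [661. 245.  62.] [667. 262.  49.]
292 [660. 248.  68.] [669. 262.  51.]
296 [661. 250.  73.] [673. 262.  50.]
300 [660. 253.  78.] [675. 263.  53.]
304 [660. 255.  83.] [658. 275.  83.]
308 [661. 256.  86.] [657. 277.  88.]
312 [661. 258.  91.] [659. 278.  90.]
```

Run:
```python
from h import *
robot.line_to([586,367,105],100)
f0=sense()['force'][2]
for z in (103,102,101,100.5,100,99.5):
    robot.line_to([586,367,z],20); f=sense()['force'][2]; print(z,round(f-f0,1))
    if f-f0>2: break
robot.dwell(.2); robot.gripper_to(60); st()
robot.dwell(.4); robot.line_to([586,367,240],100); st(); robot.dwell(.4)
s=snap('wrist','w3.png'); r,P=cloud(s); Z=P[...,2]
m=(np.hypot(P[...,0]-586,P[...,1]-367)<55)&(Z>50)&(Z<75); print(m.sum(),cv2.minAreaRect(P[m][:,:2].astype(np.float32)),np.median(Z[m]))
```

```text
103 -0.7
102 -0.6
101 2.6
10.32 [585.9 367.  100.8] gap 60.0 gf 0.0 F [0.2 0.6 0.4] j [ 0.46  0.6   1.5   0.    1.04 -1.22]
12.27 [585.7 366.8 239.1] gap 59.9 gf 0.0 F [ 0.4  0.  -0.6] j [ 0.46  0.49  1.33 -0.    1.32 -1.22]
5369 ((585.3838500976562, 365.758056640625), (77.72789764404297, 38.09931182861328), 6.4895219802856445) 63.16689460874724
```

View pics/w3.png

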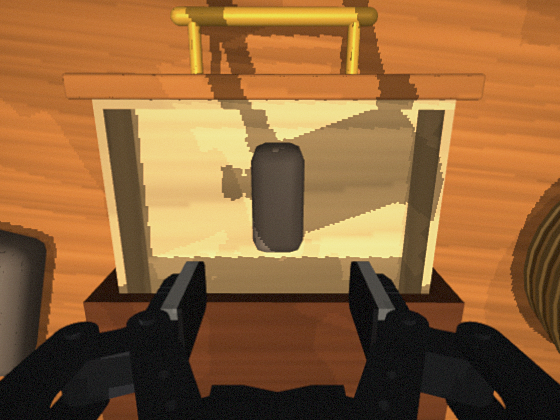

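The stone lies flat in the middle of the drawer at (278,197), top at 63 mm, released. Next I go above the tray and take a close look.

Run:
```python
from h import *
robot.goto([497.5,-368,270],q(38.3)); robot.gripper_to(50); robot.dwell(.2); st()
s=snap('wrist','w4.png'); r,P=cloud(s); Z=P[...,2]
def R(m,n): print(n,m.sum(),cv2.minAreaRect(P[m][:,:2].astype(np.float32)),np.median(Z[m]))
d=np.hypot(P[...,0]-497.5,P[...,1]+368)
R((d<40)&(Z>72)&(Z<92),'handle'); R((d<112)&(Z>5.5)&(Z<40),'tray')
R((np.hypot(P[...,0]-540,P[...,1]+338)<30)&(Z>25)&(Z<45),'nut')
```

```text
15.8 [ 497.5 -367.9  270. ] gap 49.9 gf 0.0 F [-0.3 -0.6 -0.3] j [-0.75  0.36  1.46 -0.    1.32 -1.42]
handle 968 ((499.9354553222656, -369.6615905761719), (13.398231506347656, 39.26777648925781), 38.1965446472168) 81.83543102684376
tray 20972 ((500.13677978515625, -370.65643310546875), (190.35421752929688, 100.5888671875), 38.05060958862305) 8.58132499378047
nut 721 ((542.3876342773438, -341.8454284667969), (26.5122127532959, 26.23710823059082), 41.79383087158203) 32.253594083255905
```

View pics/w4.png

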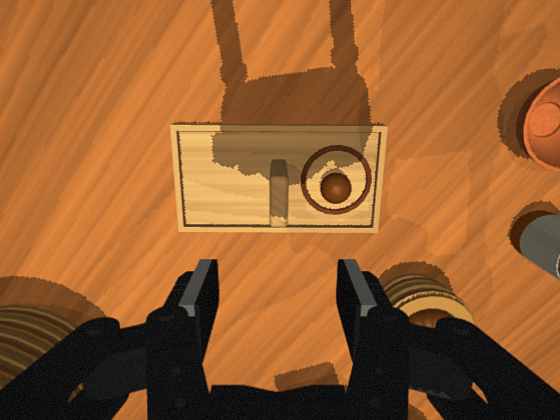

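The tray is seen edge to edge (172–386, 124–233), with the handle at (279,192) and the nut at (335,187) inside its ring. Sizes and heights match, so I grip it, closing in steps.

Run:
```python
from h import *
robot.line_to([499.3,-369.6,118],90); st()
for g in (30,22,18): robot.gripper_to(g,20)
robot.gripper_to(8,50); robot.dwell(.3); st()
robot.line_to([499.3,-369.6,121],10); robot.dwell(.3); robot.line_to([499.3,-369.6,225],45); robot.dwell(.4); st()
s=snap('wrist','w5.png'); r,P=cloud(s); Z=P[...,2]
m=(np.hypot(P[...,0]-541.6,P[...,1]+337.4)<38)&(Z>130)&(Z<150); print(m.sum(),P[m].mean(0))
```

```text
17.69 [ 499.6 -369.9  118.6] gap 49.9 gf 0.0 F [-0.6 -0.2 -0.4] j [-0.75  0.49  1.66 -0.    0.99 -1.42]
19.01 [ 499.4 -369.6  118.1] gap 13.4 gf 49.2 F [ 0.6  0.2 -0. ] j [-0.75  0.49  1.66  0.    0.99 -1.42]
22.62 [ 499.3 -369.6  225. ] gap 13.6 gf 48.9 F [-0.4  0.7 -2.9] j [-0.75  0.4   1.53  0.    1.22 -1.42]
2414 [ 538.74739732 -340.65366431  138.22038085]
```

View pics/w5.png

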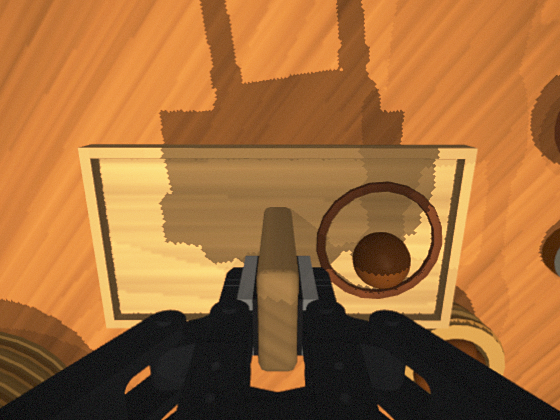

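The tray hangs level about 107 mm up, with the nut at (382,262) inside the ring. I'm carrying it slowly to the mat.

Run:
```python
from h import *
robot.line_to([462,-37,224],45); robot.dwell(1.0); st()
s=snap('wrist','w6.png'); r,P=cloud(s); Z=P[...,2]
s=snap('top'); r,P=cloud(s); Z=P[...,2]
m=(np.abs(P[...,0]-586)<70)&(np.abs(P[...,1]-367)<60)&(Z>50)&(Z<67); print('stone',m.sum(),np.median(P[m],0))
```

```text
31.25 [462. -37. 224.] gap 13.4 gf 48.8 F [ 0.   0.1 -2.9] j [-0.23  0.17  1.86 -0.    1.11 -0.9 ]
stone 326 [583.73589975 364.04897021  62.01822252]
```

View pics/w6.png

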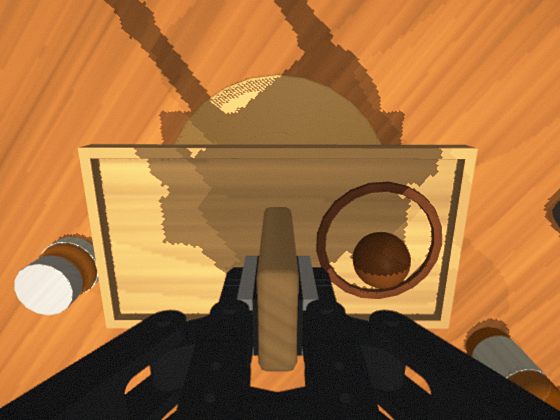

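The tray is level over the mat, whose arc shows centred behind the handle. The nut is still in the ring at (382,262) and the stone is still in the drawer.

```bash
python3 -c "
from h import *
print(job.close_job())"
```

```text
the job is handed in; nothing more can be done
None
```

The job is handed in, with no verdict returned: the stone is at rest in the drawer, and the tray is held level and still, centred over the mat about 10 cm above the table, with the nut in its pocket.

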